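# Point out the flux, the solder and the board

## Task

Show a trainee at the repair bench what the next solder repair needs, by pointing with the fingertips from above: first at the flux jar (the taller of the two small lidded jars), then at the solder reel (the taller of the two reels), then at the circuit board, holding the fingertips still two or three centimetres above the middle of each for two seconds. Do not come down over the low tin or the flat reel standing with them, and touch and move nothing. Finish still pointing at the board.

Things in the scene. Friction and masses are not known exactly. Their poses are not given: they have to be found in the camera images.
- jar_tall: Flux jar: round, with an off-white screw lid, 38 mm across and 26 mm tall, upright on the green mat (2 mm thick, its top at z = 0.002; all five small things stand on it). Origin: centre of the underside, z up.
- jar_tall_top (a point): Centre of the flux jar's lid top, 26 mm above the mat. Point here first.
- jar_low: Bystander: lower round tin with a light lid, 34 mm across and 18 mm tall. Origin: centre of the underside, z up. Not to be pointed at.
- jar_low_top (a point): Centre of the low tin's lid top, 18 mm above the mat.
- reel_tall: Solder reel: black flanges with grey wire between, round, 54 mm across and 32 mm tall, standing on its flange, with a short end of wire sticking out beside it (up to 40 mm above the mat). Origin: under the reel, 4 mm off its centre line because of the wire end; z up.
- reel_tall_top (a point): Centre of the solder reel's top face, 32 mm above the mat. Point here second.
- reel_flat: Bystander: thin flat yellow reel, round, 42 mm across and 12 mm tall, with a short end of wire sticking out beside it (up to 15 mm above the mat). Origin: under the reel, 7 mm off its centre line because of the wire end; z up. Not to be pointed at.
- reel_flat_top (a point): Centre of the flat reel's top face, 12 mm above the mat.
- board: Blue circuit board with small components and two white connectors, 45 x 58 mm, lying flat; its tallest part stands 8 mm above the mat. Origin: centre of the underside, z up, y along its length.
- board_top (a point): Middle of the circuit board, 8 mm above the mat. Point here last and stay.
- monitor: Fixed obstacle: the monitor on its foot, left of the work, screen 425 mm wide and 30 mm thick, its top 328 mm high, turned 22 degrees so that its right-hand end (the nearest to the work) is at about x = 0.445, y = -0.17. Origin: centre of its foot's underside, y along the screen's width. It never moves.
- power_meter_plug: Fixed obstacle: the pale power meter with a green display that hangs beyond the work, in front of the shelf, its underside 198 mm above the worktop. Origin: its underside. Keep the gripper and the wrist clear of it; turning the gripper's wide side from far right to near left keeps it clear of the monitor and the meter.

How it is judged:
By the outcome, as a careful person would: the job done as asked, in the order asked, and still so for the second after the job is handed in, with the robot touching nothing.
It also fails if it takes over 53 s, if anything falls off the work surface, if the arm or the gripper's body presses on something with over 40 N, if the wrist force passes 120 N, or if a joint passes its speed limit or range.

## Robot

A 6-joint arm with a two-finger parallel gripper is mounted at the origin on a cart in front of the work surface, level with it; the furniture and walls round the work are solid. World frame = base frame: x ahead of the robot, y to its left, z up, the work surface at z = 0. Lengths are in m, angles in degrees, forces in N, time in s.
With the tool pointing down it reaches from about 0.3 to 0.75 m from the base axis. Payload 8.5 kg.
Tool frame: the origin (TCP) lies on the centre line of the jaws, within the pads' length; the fingertips stand 22 mm ahead of it and the grasp point (between the pads) lies 3 mm ahead of it; z points along the fingers, y is the line along which they close (so a half turn about z gives the same grasp; the last joint's range is limited). The gripper opens to 88 mm and grips with 3 to 60 N. Pads are 18 mm wide; open, the fingers measure 123 mm over their backs; the gripper's body (75 mm by 187 mm) begins 45 mm behind the grasp point.
Start: joints at [-80.002, 21.807, 74.336, -0, 83.858, -12.336], TCP at [0.209, -0.509, 0.261] pointing down, gripper open.
Joint ranges: [-178.18, 178.18], [-50.72, 133.34], [12.68, 142.11], [-81.47, 261.47], [9.98, 163.14], [-165.26, 165.26]. Speed limits (degrees/s): [136.94, 136.94, 180, 180, 180, 180].

## Interface

Orientations are given as a 3x3 rotation matrix whose columns are the frame's x, y, z axes.
In Python, from rig import arm gives the robot as it stands.
- The arm moves only by the tool drive_tool, never from a script. Its argument "moves" is a list that holds one entry, the list of rows, each a list of 7 numbers: the finger opening in cm, from 0 to 8.81, then the shift along the tool's x, y, z in cm, then the turn, a rotation vector about the tool's x, y, z in degrees. A call has 1 to 10 rows; each row is the pose to reach, as a shift and turn from the pose commanded when the call began, along the tool's axes at that moment; what a row does not reach only later rows make up. A row lasts 1/10 s, in which the tool goes at most 50 mm and 8.59 degrees, less where a joint would pass 70% of its speed; a pose out of reach is approached as far as the arm can. A call with a gripper value outside its range is refused whole. The fingers move at their own pace and stop on an object; "force" is the grip in N (left out, the last holds). Time passes only in rows, so rows that repeat a pose let the fingers close. It gives the time, the measured TCP pose, the force, the opening and the grip force at its end, in the units of the state.
- arm.observe(): the state, without advancing time (a new reading comes with each control period).
- arm.read_camera(name): name is "scene" or "side" or "wrist"; returns the picture (384x512x3 uint8, red, green, blue); there is no depth.
- arm.camera_info(name): a dict with "mtx" (3x3 intrinsics, pixels), "distortion" ([k1, k2, p1, p2, k3] as OpenCV has them; the pictures are not rectified), "world_to_cam" (4x4, takes a point from world to camera coordinates). Camera axes: x right, y down, z forward; pixel columns grow to the right and rows downward; lengths in m; the calibration is good to about 2 mm. A picture is of the moment at which its call begins: read the wrist's pose just before it. camera_info takes no time and is no camera call; for the wrist camera it gives the pose at the moment of the call.
- arm.close_job(): hands the job in; it is judged then, once.
The state is a dict: "time_s": time; "qpos": joint angles; "qd": joint speeds; "effort": joint torques, N m; "tcp_pos": TCP position; "tool_rot": TCP orientation; "ft_force": force on the tool from outside, world axes, zero at the start; "ft_torque": the same for the moment, N m; "width": opening from 0.0 (shut) to 1.0 (fully open); "finger_force": force on a finger pad.
Only numpy, scipy, OpenCV 4.12 (cv2) and the standard library are available. Lean on these libraries where they do the work, as an engineer would, in place of code of your own. Each camera call takes 0.05 s, during which the arm holds its last target. There are 200 camera calls.

## Working session

There is one attempt and no reset: what is moved stays moved. The work goes in short steps, Python scripts to look and compute and a tool call to move; the robot and the scene stay as the last step left them, time stands still between calls to the robot, and variables do not carry over. Pictures are saved under pics/ and viewed, at most 10 in all, crops included, and the job is handed in when it is done.

Besides the shell and the picture viewer there is one more tool, called in YAML: its name, and indented under it one key for each argument. drive_tool: Moves the arm, as the interface text tells. Its arguments: {"type":"object","properties":{"moves":{"type":"array","items":{"type":"array","items":{"type":"array","items":{"type":"number"}}}},"force":{"type":"number"}},"required":["moves"]}

```bash
mkdir -p pics; python3 - <<'E'
from rig import arm
import cv2,numpy as np
s=arm.observe();print(s['time_s'],s['tcp_pos'],np.round(s['tool_rot'],3).tolist(),s['width'])
for n in("scene","side"):
    im=arm.read_camera(n);cv2.imwrite(f"pics/{n}0.png",im[:,:,::-1]);i=arm.camera_info(n)
    cv2.imwrite(f"pics/{n}0b.png",cv2.resize(im[:,:,::-1],(800,600),interpolation=cv2.INTER_CUBIC))
    T=np.array(i['world_to_cam']);print(n,np.array(i['mtx']).round(1).tolist(),i['distortion'],(-T[:3,:3].T@T[:3,3]).round(3),T[2,:3].round(2))
E
```

```text
0.0 [ 0.20895445 -0.50849536  0.26013587] [[0.925, 0.38, -0.0], [0.38, -0.925, 0.001], [0.0, -0.001, -1.0]] 0.9982968149200485
scene [[469.4, 0.0, 252.8], [0.0, 469.4, 191.8], [0.0, 0.0, 1.0]] [-0.05024993  0.          0.          0.          0.        ] [-0.216 -0.915  0.593] [ 0.62  0.66 -0.42]
side [[442.5, 0.0, 252.5], [0.0, 442.5, 195.2], [0.0, 0.0, 1.0]] [-0.12902466  0.          0.          0.          0.        ] [ 0.493 -1.102  0.713] [-0.04  0.83 -0.55]
```

View pics/scene0b.png

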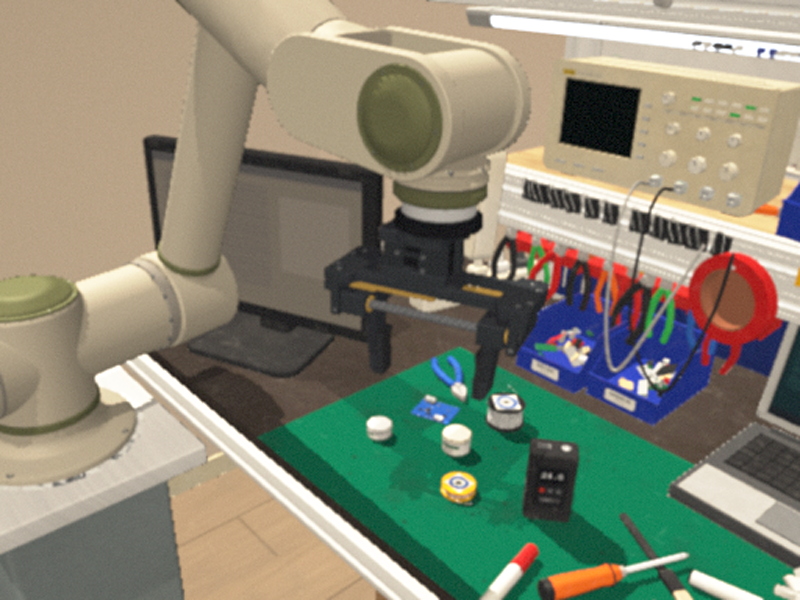

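View pics/side0b.png

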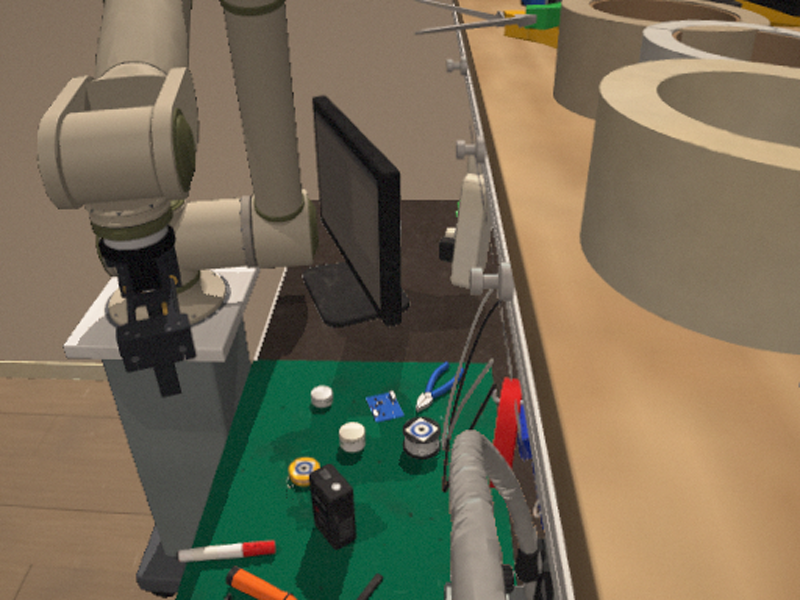

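The scene view shows the tall jar at about (457,437), low tin (379,427), tall reel (506,408), flat reel (459,486) and board (435,411). The side view has them at (351,437), (321,396), (421,436), (303,471) and (384,405). These are 800x600 pixels. I'll refine them with masks and check across the two views.

```bash
cat > h.py <<'E'
import cv2,numpy as np
from rig import arm
def ray(n,uv):
    i=arm.camera_info(n);T=np.array(i['world_to_cam']);R=T[:3,:3]
    p=cv2.undistortPoints(np.array([[uv]],float),np.array(i['mtx']),np.array(i['distortion']))[0,0]
    return -R.T@T[:3,3],R.T@np.array([p[0],p[1],1])
def plane(n,uv,z):
    o,d=ray(n,uv);return o+d*(z-o[2])/d[2]
def tri(a,b):
    (o,d),(p,e)=ray("scene",a),ray("side",b)
    d=d/np.linalg.norm(d);e=e/np.linalg.norm(e)
    s=np.linalg.lstsq(np.c_[d,-e],p-o,rcond=None)[0];A=o+s[0]*d;B=p+s[1]*e
    return (A+B)/2,np.linalg.norm(A-B)
E
python3 - <<'E'
from h import *
seeds={'jar_tall':((457,437),(351,437),.015),'jar_low':((379,427),(321,396),.011),'reel_tall':((506,408),(421,436),.018),'reel_flat':((459,486),(303,471),.008),'board':((435,411),(384,405),.004)}
viz={}
res={k:[] for k in seeds}
for j,n in enumerate(("scene","side")):
    im=cv2.imread(f"pics/{n}0.png");hsv=cv2.cvtColor(im,cv2.COLOR_BGR2HSV)
    H,S,V=[hsv[...,c].astype(int) for c in range(3)]
    green=(H>60)&(H<95)&(S>110)
    vz=cv2.resize(im,None,fx=4,fy=4,interpolation=cv2.INTER_CUBIC)
    for k,s in seeds.items():
        c=np.array(s[j])*.64
        if 'jar' in k: m=(S<90)&(V>110)
        elif k=='board': m=(H>98)&(H<125)&(S>110)&(V>70)|((S<90)&(V>130))
        elif k=='reel_flat': m=(H<35)&(V>90)|(S<90)&(V>110)
        else: m=~green&((S<90)|(V>60))
        w=np.zeros_like(m);r=16 if k!='board' else 17;y,x=int(c[1]),int(c[0]);w[y-r:y+r,x-r:x+r]=1
        m=(m&w).astype(np.uint8)
        nl,L,st,ce=cv2.connectedComponentsWithStats(m)
        b=1+np.argmax(st[1:,4]);cn=cv2.findContours((L==b).astype(np.uint8),0,cv2.CHAIN_APPROX_NONE)[0][0]
        hull=cv2.convexHull(cn);M=cv2.moments(hull);u=(M['m10']/M['m00'],M['m01']/M['m00'])
        res[k].append(u);P=plane(n,u,s[2]);print(n,k,np.round(u,1),st[b],P.round(4))
        cv2.polylines(vz,[(hull*4+2)],True,(0,0,255),1)
    a=np.mean([np.array(s[j])*.64 for s in seeds.values()],0)*4;x,y=int(a[0]-240),int(a[1]-240)
    viz[n]=vz[max(y,0):y+480,x:x+400] if 0 else vz[y:y+440,x+40:x+440]
for k in res: print(k,*tri(*res[k]))
cv2.imwrite("pics/m.png",np.hstack(list(viz.values())))
E
```

```text
scene jar_tall [291.6 281. ] [282 271  20  21 350] [ 0.3983 -0.3852  0.015 ]
scene jar_low [242.2 273.2] [234 266  18  16 234] [ 0.3423 -0.2932  0.011 ]
scene reel_tall [323.1 263.3] [311 251  25  26 543] [ 0.4961 -0.3881  0.018 ]
scene reel_flat [293.2 311.6] [282 302  23  21 395] [ 0.3355 -0.4489  0.008 ]
scene board [280.5 265.9] [263 252  32  28 414] [ 0.4327 -0.3198  0.004 ]
side jar_tall [225.1 278.8] [217 270  17  19 260] [ 0.3968 -0.3842  0.015 ]
side jar_low [205.6 252.5] [199 246  14  14 146] [ 0.3412 -0.2911  0.011 ]
side reel_tall [270.7 279.7] [258 267  27  27 594] [ 0.499  -0.3875  0.018 ]
side reel_flat [193.3 300.9] [184 293  21  18 252] [ 0.3335 -0.4468  0.008 ]
side board [245.8 259.9] [234 250  25  20 292] [ 0.4394 -0.3073  0.004 ]
jar_tall [ 0.39703939 -0.38608974  0.01644247] 0.0005779535627830052
jar_low [ 0.34155217 -0.29368     0.01234797] 0.001289922754350558
reel_tall [ 0.49900855 -0.38574573  0.01587321] 0.000618528895997012
reel_flat [ 0.33402187 -0.44968051  0.01008918] 0.001413494279938048
board [ 0.43922682 -0.31112844  0.00154396] 0.008759169964061262
```

View pics/m.png

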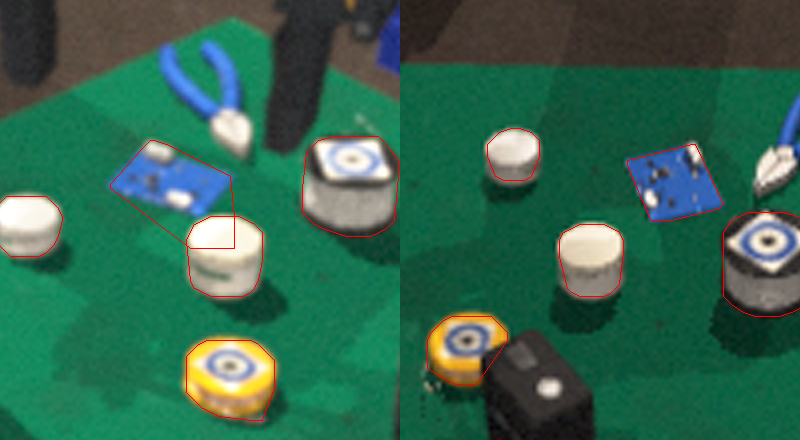

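The masks fit. The scene-view board mask merged with the jar, so I'll use its corner centre instead. The side-view board, both jars and the reel are clean, and the two views agree within 3 mm. Next I check the board and the standing black box, then work out the moves.

```bash
python3 - <<'E'
from h import *
print('board scene',plane("scene",(279,262.5),.004),tri((279,262.5),(245.8,259.9)))
print('box top',tri((553*.64,449*.64),(333*.64,482*.64)))
# reel label bullseye
print('reel top',plane("scene",((351+944)/4,(160+870)/4),.034))
print('meter', tri((497*.64,205*.64),(468*.64,285*.64)))
s=arm.observe();R=np.array(s['tool_rot']);p=np.array(s['tcp_pos'])
c,q=np.cos(np.radians(22.5)),np.sin(np.radians(22.5))
R2=R@np.array([[c,q,0],[-q,c,0],[0,0,1]])
print(R2.round(3).tolist())
J,L,B=np.array([.3975,-.3855,.075]),np.array([.4985,-.387,.081]),np.array([.439,-.3085,.057])
print('start->jar in tool',(R.T@(J-p)*100).round(1),'at turned tool: jar->reel',(R2.T@(L-J)*100).round(1),'reel->board',(R2.T@(B-L)*100).round(1))
E
```

```text
board scene [ 0.4396942  -0.30811158  0.004     ] (array([ 0.43938901, -0.30825129,  0.00445599]), np.float64(0.00046042910618875944))
box top (array([ 0.39140774, -0.53889032,  0.08810131]), np.float64(6.614057512359675e-05))
reel top [ 0.49495339 -0.38905847  0.034     ]
meter (array([ 0.55257816, -0.31456284,  0.26254099]), np.float64(0.06029589096031798))
[[0.709, 0.705, -0.0], [0.705, -0.709, 0.001], [0.001, -0.001, -1.0]]
start->jar in tool [22.1 -4.2 18.5] at turned tool: jar->reel [ 7.1  7.2 -0.6] reel->board [ 1.3 -9.8  2.4]
```

drive_tool:
  moves:
    - [[0,2.2,-0.4,0,0,0,-2.2],[0,4.4,-0.8,0,0,0,-4.5],[0,6.6,-1.3,0,0,0,-6.7],[0,8.8,-1.7,0,0,0,-9],[0,11,-2.1,0,0,0,-11.2],[0,13.3,-2.5,0,0,0,-13.5],[0,15.5,-2.9,0,0,0,-15.7],[0,17.7,-3.4,0,0,0,-18],[0,19.9,-3.8,0,0,0,-20.2],[0,22.1,-4.2,0,0,0,-22.5]]
  force: 5

```text
time_s: 1.1
tcp_pos: [0.3981, -0.3852, 0.2604]
tool_rot: [[0.708, 0.706, -0.0], [0.706, -0.708, 0.001], [0.0, -0.001, -1.0]]
ft_force: [-0.0, -0.4, -0.2]
width: 0.117
finger_force: 0.0
```

drive_tool:
  moves:
    - [[0,0,0,1,0,0,0],[0,0,0,2.5,0,0,0],[0,0,0,4,0,0,0],[0,0,0,6,0,0,0],[0,0,0,8,0,0,0],[0,0,0,10,0,0,0],[0,0,0,11.5,0,0,0],[0,0,0,12.5,0,0,0],[0,0,0,13,0,0,0],[0,0,0,13,0,0,0]]

```text
time_s: 2.1
tcp_pos: [0.3971, -0.386, 0.1303]
tool_rot: [[0.71, 0.705, -0.001], [0.705, -0.71, 0.001], [0.0, -0.001, -1.0]]
ft_force: [0.5, -0.1, 0.4]
width: 0.004
finger_force: 0.0
```

```bash
python3 - <<'E'
from h import *
s=arm.observe();print(s['time_s'],s['tcp_pos'],np.round(s['tool_rot'],3).tolist(),s['width'],s['ft_force'],np.round(s['qpos'],1))
v=[cv2.resize(arm.read_camera(n)[:,:,::-1],(400,300)) for n in("scene","side")]
w=cv2.resize(arm.read_camera("wrist")[:,:,::-1],(400,300))
cv2.imwrite("pics/a.png",np.vstack([np.hstack(v),np.hstack([w,w*0])]))
R=np.array(s['tool_rot']);p=np.array(s['tcp_pos'])
print((R.T@(np.array([.3975,-.3855,.075])-p)*100).round(2))
E
```

```text
2.1 [ 0.3971095  -0.38597045  0.13029563] [[0.71, 0.705, -0.001], [0.705, -0.71, 0.001], [0.0, -0.001, -1.0]] 0.003548065636696359 [ 0.54155124 -0.08799983  0.38430192] [-56.4  29.5  84.9  -0.   65.6 -11.2]
[ 0.06 -0.    5.53]
```

View pics/a.png

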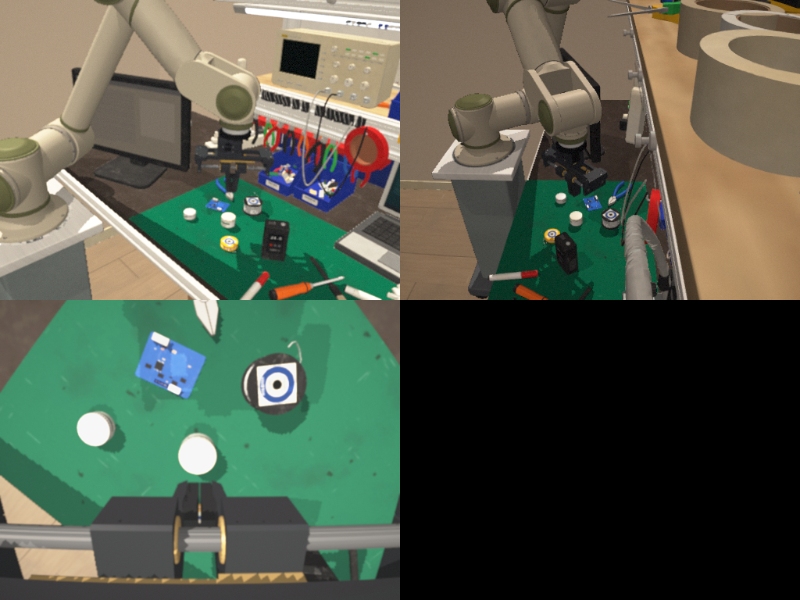

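The scene and side views show the closed fingertips above the jar, clear of everything. The wrist view (400x300 panel) shows the jar lid at (197,153), reel label (277,84) and board (170,65). I'll cast those as a third check while descending nothing yet.

```bash
python3 - <<'E'
from h import *
for k,u,z in(('jar',(197.5,154),.028),('reel',(277,84),.034),('board',(170.5,65),.004)): print(k,plane("wrist",np.array(u)*1.28,z).round(4))
E
```

```text
jar [ 0.3981 -0.3822  0.028 ]
reel [ 0.4956 -0.3853  0.034 ]
board [ 0.4393 -0.3037  0.004 ]
```

drive_tool:
  moves:
    - [[0,0.1,0,0.7,0,0,0],[0,0.1,0,1.6,0,0,0],[0,0.1,0,2.6,0,0,0],[0,0.1,0,3.6,0,0,0],[0,0.1,0,4.5,0,0,0],[0,0.1,0,5.2,0,0,0],[0,0.1,0,5.5,0,0,0],[0,0.1,0,5.5,0,0,0],[0,0.1,0,5.5,0,0,0],[0,0.1,0,5.5,0,0,0]]

```text
time_s: 3.25
tcp_pos: [0.3983, -0.3853, 0.0761]
tool_rot: [[0.709, 0.705, 0.0], [0.705, -0.709, -0.001], [-0.0, 0.001, -1.0]]
ft_force: [-0.3, -0.6, -0.2]
width: 0.004
finger_force: 0.0
```

drive_tool:
  moves:
    - [[0,0,0,0,0,0,0],[0,0,0,0,0,0,0],[0,0,0,0,0,0,0],[0,0,0,0,0,0,0],[0,0,0,0,0,0,0],[0,0,0,0,0,0,0],[0,0,0,0,0,0,0],[0,0,0,0,0,0,0],[0,0,0,0,0,0,0],[0,0,0,0,0,0,0]]

```text
time_s: 4.25
tcp_pos: [0.3982, -0.3852, 0.0758]
tool_rot: [[0.709, 0.705, 0.0], [0.705, -0.709, 0.0], [0.0, 0.0, -1.0]]
ft_force: [-0.8, 0.6, 0.6]
width: 0.006
finger_force: 0.0
```

drive_tool:
  moves:
    - [[0,0,0,0,0,0,0],[0,0,0,0,0,0,0],[0,0,0,0,0,0,0],[0,0,0,0,0,0,0],[0,0,0,0,0,0,0],[0,0,0,0,0,0,0],[0,0,0,0,0,0,0],[0,0,0,0,0,0,0],[0,0,0,0,0,0,0],[0,0,0,0,0,0,0]]

```text
time_s: 5.25
tcp_pos: [0.3982, -0.3852, 0.0757]
tool_rot: [[0.709, 0.705, -0.0], [0.705, -0.709, 0.0], [0.0, -0.0, -1.0]]
ft_force: [0.1, 0.5, -0.7]
width: 0.007
finger_force: 0.0
```

drive_tool:
  moves:
    - [[0,0,0,0,0,0,0],[0,0,0,0,0,0,0],[0,0,0,0,0,0,0],[0,0,0,0,0,0,0],[0,0,0,0,0,0,0]]

```text
time_s: 5.75
tcp_pos: [0.3982, -0.3852, 0.0758]
tool_rot: [[0.709, 0.705, -0.0], [0.705, -0.709, 0.0], [0.0, -0.0, -1.0]]
ft_force: [-0.1, 0.2, -0.3]
width: 0.004
finger_force: 0.0
```

```bash
python3 - <<'E'
from h import *
s=arm.observe();p=np.array(s['tcp_pos']);R=np.array(s['tool_rot']);print(p,s['ft_force'])
print((R.T@(np.array([.497,-.3865,.081])-p)*100).round(2))
v=[arm.read_camera(n)[y:y+150,x:x+200,::-1] for n,x,y in(("scene",200,170),("side",150,170))]
cv2.imwrite("pics/b.png",cv2.resize(np.hstack(v),(800,300),interpolation=cv2.INTER_CUBIC))
E
```

```text
[ 0.39815723 -0.38518361  0.07575049] [-0.13307078  0.21321944 -0.34608907]
[ 6.92  7.06 -0.52]
```

View pics/b.png

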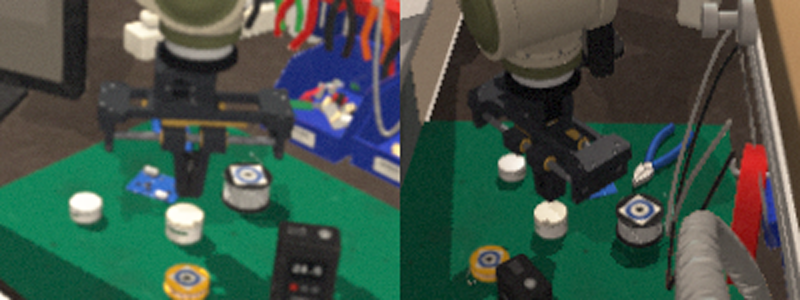

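The jar is held, with a visible gap of about 2.5 cm and the fingertips at about (190,190) over the lid at (185,215). Before moving to the reel I check the hanging cable, red ring and meter for clearance.

```bash
python3 - <<'E'
from h import *
t=lambda a,b:print(*[np.round(x,3) for x in tri(np.array(a)*.64,np.array(b)*.64)])
t((616,370),(450,440)); t((736,300),(508,425)); t((705,370),(505,462)); t((480,255),(462,285))
E
```

```text
[ 0.529 -0.524  0.139] 0.01
[ 0.576 -0.629  0.261] 0.013
[ 0.581 -0.603  0.168] 0.036
[ 0.551 -0.275  0.205] 0.003
```

drive_tool:
  moves:
    - [[0,0,0,-0.8,0,0,0],[0,0,0,-2,0,0,0],[0,0,0,-3.2,0,0,0],[0,0,0,-4,0,0,0],[0,0.7,0.7,-4,0,0,0],[0,1.8,1.8,-4,0,0,0],[0,3,3,-4,0,0,0],[0,3.7,3.7,-4,0,0,0],[0,4,4,-4,0,0,0],[0,4,4,-4,0,0,0]]

```text
time_s: 6.85
tcp_pos: [0.455, -0.3852, 0.1154]
tool_rot: [[0.709, 0.705, -0.0], [0.705, -0.709, 0.0], [0.0, -0.0, -1.0]]
ft_force: [0.0, -0.4, 0.6]
width: 0.005
finger_force: 0.0
```

```bash
python3 - <<'E'
from h import *
s=arm.observe();print(s['tcp_pos'],s['ft_force'])
v=[arm.read_camera(n)[y:y+225,x:x+300,::-1] for n,x,y in(("scene",180,90),("side",150,90))]
cv2.imwrite("pics/c.png",cv2.resize(np.hstack(v),(800,300),interpolation=cv2.INTER_CUBIC))
E
```

```text
[ 0.45502937 -0.3851645   0.1154486 ] [ 0.00329149 -0.42778748  0.56283281]
```

View pics/c.png

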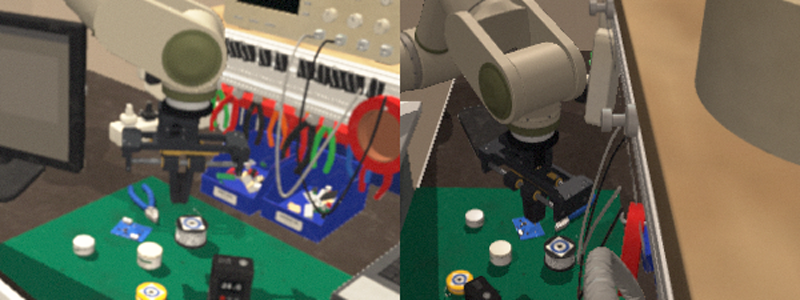

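The cable loop's lowest point is near (0.529,-0.524,0.139). I check the rest of its left branch against the body's footprint over the reel.

```bash
python3 - <<'E'
from h import *
T=np.array([.497,-.3865]);X=np.array([.709,.705]);Y=np.array([.705,-.709])
A=np.array([(490,292),(478,325),(466,365),(456,400),(447,435)],float)
B=np.array([(492,358),(480,378),(466,400),(455,420),(447,435)],float)
for nm,cv in(("A",A),("B",B)):
  t=np.linspace(0,4,81);c=np.c_[np.interp(t,range(5),cv[:,0]),np.interp(t,range(5),cv[:,1])]
  for sc in((640,205),(615,230),(606,270),(603,310),(606,345),(616,370),(640,355),(665,320),(690,275),(716,245)):
    r=[tri(np.array(sc)*.64,k*.64) for k in c];i=np.argmin([q[1] for q in r]);p,g=r[i]
    print(nm,sc,c[i].round(),p.round(3),round(g,4),'tool xy',((p[:2]-T)@X).round(3),((p[:2]-T)@Y).round(3))
E
```

```text
A (640, 205) [490. 292.] [ 0.564 -0.503  0.336] 0.0015 tool xy -0.035 0.13
A (615, 230) [485. 307.] [ 0.563 -0.476  0.299] 0.0008 tool xy -0.016 0.11
A (606, 270) [472. 345.] [ 0.551 -0.479  0.249] 0.0006 tool xy -0.026 0.104
A (603, 310) [460. 384.] [ 0.54  -0.49   0.201] 0.0004 tool xy -0.042 0.104
A (606, 345) [451. 419.] [ 0.53  -0.507  0.163] 0.0009 tool xy -0.061 0.109
A (616, 370) [447. 435.] [ 0.525 -0.524  0.144] 0.0156 tool xy -0.077 0.117
A (640, 355) [447. 435.] [ 0.523 -0.554  0.176] 0.0107 tool xy -0.099 0.137
A (665, 320) [451. 421.] [ 0.525 -0.578  0.226] 0.0005 tool xy -0.115 0.156
A (690, 275) [460. 386.] [ 0.532 -0.594  0.286] 0.0005 tool xy -0.121 0.171
A (716, 245) [466. 367.] [ 0.534 -0.614  0.326] 0.0006 tool xy -0.134 0.188
B (640, 205) [492. 358.] [ 0.564 -0.525  0.311] 0.0686 tool xy -0.051 0.146
B (615, 230) [492. 358.] [ 0.57  -0.49   0.275] 0.0548 tool xy -0.021 0.125
B (606, 270) [492. 358.] [ 0.576 -0.469  0.233] 0.0135 tool xy -0.002 0.114
B (603, 310) [475. 386.] [ 0.558 -0.48   0.192] 0.0005 tool xy -0.023 0.109
B (606, 345) [455. 420.] [ 0.535 -0.505  0.16 ] 0.0004 tool xy -0.056 0.11
B (616, 370) [447. 435.] [ 0.525 -0.524  0.144] 0.0156 tool xy -0.077 0.117
B (640, 355) [447. 435.] [ 0.523 -0.554  0.176] 0.0107 tool xy -0.099 0.137
B (665, 320) [454. 422.] [ 0.529 -0.577  0.224] 0.0003 tool xy -0.111 0.157Traceback (most recent call last):
  File "<stdin>", line 8, in <module>
  File "h.py", line 10, in tri
    (o,d),(p,e)=ray("scene",a),ray("side",b)
                               ~~~^^^^^^^^^^
  File "h.py", line 4, in ray
    i=arm.camera_info(n);T=np.array(i['world_to_cam']);R=T[:3,:3]
ValueError: time passes only in moves, steps and waits
```

```bash
python3 - <<'E'
from h import *
for u,z in(((525,375),0),((583,397),0),((655,420),0),((530,305),.07),((660,395),.07)): print(u,plane("scene",np.array(u)*.64,z).round(3))
s=arm.observe();print(s['time_s'],s['tcp_pos'])
E
```

```text
(525, 375) [ 0.623 -0.326  0.   ]
(583, 397) [ 0.639 -0.424  0.   ]
(655, 420) [ 0.667 -0.53   0.   ]
(530, 305) [ 0.713 -0.256  0.07 ]
(660, 395) [ 0.623 -0.548  0.07 ]
6.95 [ 0.45437858 -0.38527665  0.11560903]
```

The bin fronts are at x ≥ 0.62, so that end is clear. The cable is the tightest point, so I turn the gripper a further 10° and go over low.

drive_tool:
  moves:
    - [[0,0,0,0.8,0,0,-3],[0,0,0,1.7,0,0,-6],[0,0,0,2.4,0,0,-9],[0,0,0,2.4,0,0,-10],[0,0.6,0.6,2.4,0,0,-10],[0,1.3,1.3,2.4,0,0,-10],[0,2,2,2.4,0,0,-10],[0,2.6,2.6,2.6,0,0,-10],[0,2.9,2.9,3,0,0,-10],[0,2.9,2.9,3.4,0,0,-10]]

```text
time_s: 7.95
tcp_pos: [0.4963, -0.3853, 0.0812]
tool_rot: [[0.575, 0.818, -0.0], [0.818, -0.575, 0.0], [0.0, -0.0, -1.0]]
ft_force: [-0.5, 0.1, -0.1]
width: 0.005
finger_force: 0.0
```

drive_tool:
  moves:
    - [[0,0,0,0,0,0,0],[0,0,0,0,0,0,0],[0,0,0,0,0,0,0],[0,0,0,0,0,0,0],[0,0,0,0,0,0,0],[0,0,0,0,0,0,0],[0,0,0,0,0,0,0],[0,0,0,0,0,0,0],[0,0,0,0,0,0,0],[0,0,0,0,0,0,0]]

```text
time_s: 8.95
tcp_pos: [0.4957, -0.3855, 0.0817]
tool_rot: [[0.576, 0.817, -0.0], [0.817, -0.576, 0.0], [0.0, -0.0, -1.0]]
ft_force: [0.2, -0.8, -0.0]
width: 0.003
finger_force: 0.0
```

drive_tool:
  moves:
    - [[0,0,0,0,0,0,0],[0,0,0,0,0,0,0],[0,0,0,0,0,0,0],[0,0,0,0,0,0,0],[0,0,0,0,0,0,0],[0,0,0,0,0,0,0],[0,0,0,0,0,0,0],[0,0,0,0,0,0,0],[0,0,0,0,0,0,0],[0,0,0,0,0,0,0]]

```text
time_s: 9.95
tcp_pos: [0.4957, -0.3855, 0.0817]
tool_rot: [[0.576, 0.817, -0.0], [0.817, -0.576, 0.0], [0.0, -0.0, -1.0]]
ft_force: [-0.1, -0.4, -0.8]
width: 0.004
finger_force: 0.0
```

drive_tool:
  moves:
    - [[0,0,0,0,0,0,0],[0,0,0,0,0,0,0],[0,0,0,0,0,0,0],[0,0,0,0,0,0,0],[0,0,0,0,0,0,0]]

```text
time_s: 10.45
tcp_pos: [0.4957, -0.3855, 0.0817]
tool_rot: [[0.576, 0.818, -0.0], [0.818, -0.576, 0.0], [-0.0, -0.0, -1.0]]
ft_force: [-0.2, -0.5, -0.5]
width: 0.005
finger_force: 0.0
```

```bash
python3 - <<'E'
from h import *
s=arm.observe();p=np.array(s['tcp_pos']);R=np.array(s['tool_rot']);print(p,s['ft_force'])
print((R.T@(np.array([.4393,-.3075,.057])-p)*100).round(2))
v=[arm.read_camera(n)[y:y+225,x:x+300,::-1] for n,x,y in(("scene",180,90),("side",150,90))]
cv2.imwrite("pics/d.png",cv2.resize(np.hstack(v),(800,300),interpolation=cv2.INTER_CUBIC))
E
```

```text
[ 0.49572936 -0.38546617  0.08172595] [-0.1956057  -0.47924669 -0.51808526]
[ 3.12 -9.1   2.47]
```

View pics/d.png

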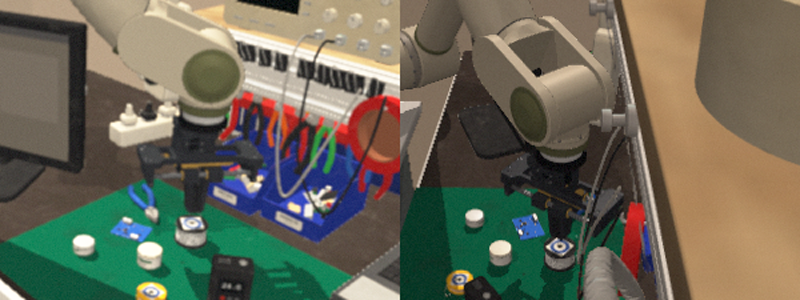

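The reel is held: fingertips at about (193,205) over the reel at (192,230), with the cable clear. Next I go to the board, stopping short at height to check the clearance to the meter and monitor.

drive_tool:
  moves:
    - [[0,0,0,-0.5,0,0,0],[0,0,0,-1,0,0,0],[0,0.3,-0.8,-1,0,0,2],[0,0.6,-1.8,-1,0,0,4],[0,1,-3,-1,0,0,7],[0,1.4,-4.2,-1,0,0,10],[0,1.8,-5.2,-1,0,0,13],[0,2,-6,-1,0,0,15],[0,2,-6,-1,0,0,15]]

```text
time_s: 11.45
tcp_pos: [0.458, -0.334, 0.0924]
tool_rot: [[0.768, 0.641, 0.0], [0.641, -0.768, -0.0], [0.0, 0.0, -1.0]]
ft_force: [0.4, 0.2, -0.6]
width: 0.004
finger_force: 0.0
```

```bash
python3 - <<'E'
from h import *
s=arm.observe();p=np.array(s['tcp_pos']);R=np.array(s['tool_rot']);print(p,s['ft_force'])
print((R.T@(np.array([.4393,-.3075,.057])-p)*100).round(2))
v=[arm.read_camera(n)[y:y+225,x:x+300,::-1] for n,x,y in(("scene",130,80),("side",120,80))]
cv2.imwrite("pics/e.png",cv2.resize(np.hstack(v),(800,300),interpolation=cv2.INTER_CUBIC))
E
```

```text
[ 0.45795989 -0.33404695  0.09235423] [ 0.4112129   0.21271621 -0.57742715]
[ 0.27 -3.23  3.54]
```

View pics/e.png

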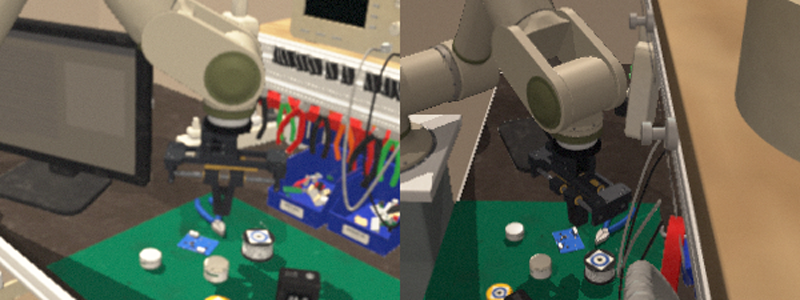

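The wrist passes near the meter in the side view (meter at (640,95), wrist edge at (622,90)). So I move back toward the robot first, then left, then down.

drive_tool:
  moves:
    - [[0,-0.7,-0.6,0,0,0,0],[0,-1.4,-1.2,0,0,0,0],[0,-1.4,-1.2,0,0,0,0],[0,-0.8,-1.9,0,0,0,0],[0,-0.2,-2.6,0.3,0,0,0],[0,0.3,-3.2,1,0,0,0],[0,0.3,-3.2,2,0,0,0],[0,0.3,-3.2,2.8,0,0,0],[0,0.3,-3.2,3.4,0,0,0],[0,0.3,-3.2,3.5,0,0,0]]

```text
time_s: 12.55
tcp_pos: [0.4398, -0.3081, 0.0557]
tool_rot: [[0.768, 0.64, -0.001], [0.64, -0.768, 0.001], [-0.0, -0.002, -1.0]]
ft_force: [0.3, 0.0, 1.1]
width: 0.005
finger_force: 0.0
```

drive_tool:
  moves:
    - [[0,0,0,0,0,0,0],[0,0,0,0,0,0,0],[0,0,0,0,0,0,0],[0,0,0,0,0,0,0],[0,0,0,0,0,0,0],[0,0,0,0,0,0,0],[0,0,0,0,0,0,0],[0,0,0,0,0,0,0],[0,0,0,0,0,0,0],[0,0,0,0,0,0,0]]

```text
time_s: 13.55
tcp_pos: [0.44, -0.3081, 0.0567]
tool_rot: [[0.768, 0.641, -0.0], [0.641, -0.768, 0.0], [-0.0, -0.0, -1.0]]
ft_force: [-0.5, 0.3, -0.1]
width: 0.008
finger_force: 0.0
```

drive_tool:
  moves:
    - [[0,0,0,0,0,0,0],[0,0,0,0,0,0,0],[0,0,0,0,0,0,0],[0,0,0,0,0,0,0],[0,0,0,0,0,0,0],[0,0,0,0,0,0,0],[0,0,0,0,0,0,0],[0,0,0,0,0,0,0],[0,0,0,0,0,0,0],[0,0,0,0,0,0,0]]

```text
time_s: 14.55
tcp_pos: [0.44, -0.3081, 0.0568]
tool_rot: [[0.768, 0.641, 0.0], [0.641, -0.768, 0.0], [0.0, 0.0, -1.0]]
ft_force: [1.6, 0.2, 0.3]
width: 0.004
finger_force: 0.0
```

drive_tool:
  moves:
    - [[0,0,0,0,0,0,0],[0,0,0,0,0,0,0],[0,0,0,0,0,0,0],[0,0,0,0,0,0,0],[0,0,0,0,0,0,0]]

```text
time_s: 15.05
tcp_pos: [0.44, -0.3081, 0.0567]
tool_rot: [[0.768, 0.641, -0.0], [0.641, -0.768, 0.0], [0.0, -0.0, -1.0]]
ft_force: [0.8, -0.2, 0.1]
width: 0.005
finger_force: 0.0
```

```bash
python3 - <<'E'
from h import *
s=arm.observe();p=np.array(s['tcp_pos']);print(p,s['ft_force'],np.round(s['effort'],1))
v=[arm.read_camera(n)[y:y+225,x:x+300,::-1] for n,x,y in(("scene",130,80),("side",120,80))]
cv2.imwrite("pics/f.png",cv2.resize(np.hstack(v),(800,300),interpolation=cv2.INTER_CUBIC))
E
```

```text
[ 0.44000822 -0.30805726  0.05673523] [ 0.79341005 -0.1779414   0.14772269] [ -0.  -47.  -14.8   0.1   0.   -0. ]
```

View pics/f.png

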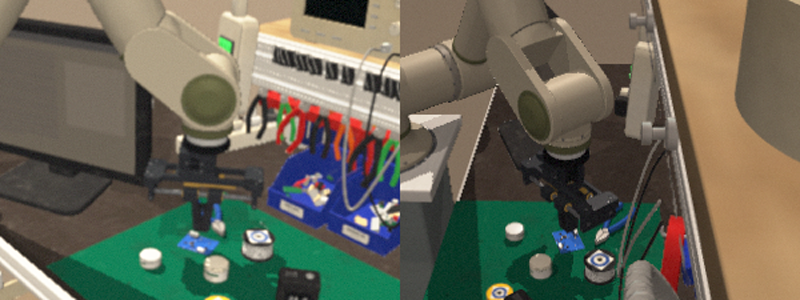

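The fingertips are at about (202,225), just over the board at (198,242). Nothing has moved, there are no contact forces, and the meter and monitor are clear. I'm handing in.

```bash
python3 -c "
from rig import arm
print(arm.close_job())"
```

```text
the job is handed in; nothing more can be done
None
```

I pointed at the flux jar, then the solder reel, then the board, holding about 2.5 cm above each for at least 2 s; no contact showed in the forces or pictures, and I handed in at about 15 s still pointing at the board.

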